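Upend the square rinsing beaker onto its drying post

TASK

The rinsed square steel beaker is standing on the table with its mouth up. Turn it upside down, put it over the square post of the drying stand (not the slim round one), and press it fully home against the post's spring cheeks, so that its rim sits flat on the seat of the stand. Leave the low blue and white carton, the tall carton and the round prism case where they are.

Things in the scene. Friction and masses are not known exactly. Their poses are not given: they have to be found in the camera images.
- beaker: open square beaker of plain steel, 50 x 50 mm outside, 95 mm tall, walls and bottom 3 mm thick (bore 44 x 44 mm, 92 mm deep), about 80 g. Starts upright. Origin: centre of the underside of its bottom; z runs along the beaker from bottom to mouth; x and y are square to its flat side faces.
- beaker_mouth (a point): centre of the beaker's mouth, in the plane of the rim, 95 mm from the bottom along the beaker's z; axes as the beaker's
- square_stand: fixed drying stand: grey foot plate 70 x 70 x 8 mm, a seat 58 x 58 mm whose top is 12 mm above the table, on it a white square post 40 x 40 mm, 70 mm tall; its top 14 mm taper evenly to 24 x 24 mm. Origin: centre of the underside, on the table; z up; x and y square to the post's faces. A sprung cheek sticks out of each of the faces at +x and -x (see cheek0, cheek1)
- square_seat (a point): centre of the top of the seat of the square stand, on the post's axis, 12 mm above the table; the beaker's rim rests here at the end; axes as the stand's
- square_tip (a point): centre of the tip of the square post, 70 mm above the seat (82 mm above the table)
- round_stand: fixed drying stand for vials, not for this beaker: the same foot plate with a round seat and a slim round post of 18 mm diameter whose tip is 72 mm above the table. Origin: centre of the underside. The two stands may change places
- strips_box: bystander: tall white and orange carton 26 x 62 x 78 mm, standing; origin: centre of its underside
- prism_case: bystander: round black case with a grey screw lid, 41 mm diameter, 25 mm high; origin: centre of its underside
- cheek0 (a joint): sprung cheek in the post's -x face: grey cylinder of 20 mm diameter lying along the stand's y, axis 36 mm above the seat. Value: m pushed in, 0 = out, when it reaches 23 mm from the post's axis (half the bore is 22 mm); spring 6 N/mm. The cheeks stop the beaker from sinking by its weight: push it down with about 4 to 10 N; they then grip it
- cheek1 (a joint): the other sprung cheek, in the post's +x face: grey cylinder of 20 mm diameter lying along the stand's y, axis 36 mm above the seat. Value: m pushed in, 0 = out, when it reaches 23 mm from the post's axis (half the bore is 22 mm); spring 6 N/mm. 
- bulb_box: bystander: low blue and white carton 42 x 55 x 34 mm; origin: centre of its underside
- laser_console: fixed obstacle: big white laser console at the left rear, about 360 x 260 mm and 270 mm tall, turned by -0.38 rad about z; its front right corner stands at about x 0.605, y 0.13 in the world. Origin: under its middle, on the table
- chin_rest: fixed obstacle at the table's front edge on the right: frame of two uprights 210 mm apart along y, reaching 0.6 m above the table, with short grips 110 to 130 mm above the table that stick out sideways to y = -0.15. Origin: midway between the uprights, 117 mm below the table top
- slit_lamp: fixed obstacle on the right: slit lamp on a rail frame; its left rail lies along x from 0.47 to 0.77 m at y = -0.17 to -0.19, 50 mm high; its tall column and microscope stand beyond y = -0.3
Things that resemble listed ones, but are neither listed nor needed, are in the scene too. What is shaped like the beaker but orange is not meant.

How it is judged:
At the end, for the whole second after the job is handed in: The beaker is upside down on the square post: its axis within 0.07 rad of vertical, the centre of its mouth within 5 mm of the post's axis, its rim less than 2.5 mm above the seat, at rest (angle between beaker's own z axis and vertical above 3.07 rad and horizontal distance between beaker_mouth and square_seat below 0.005 m and z of beaker_mouth in the frame of square_seat below 0.0025 m and linear speed of beaker below 0.02 m/s); the robot touches nothing.
It fails at once if the low blue and white carton was moved by more than 30 mm (distance of bulb_box from where it was at the start of the episode above 0.03 m).
It fails at once if the tall carton was moved by more than 30 mm or knocked over (distance of strips_box from where it was at the start of the episode above 0.03 m or angle between strips_box's own z axis and vertical above 0.5 rad).
It fails at once if the prism case was moved by more than 30 mm (distance of prism_case from where it was at the start of the episode above 0.03 m).
It also fails if it takes over 72 s, if anything falls off the work surface, if the arm or the gripper's body presses on something with over 40 N, if the wrist force passes 120 N, or if a joint passes its speed limit or range.

ROBOT

A 7-joint arm with a two-finger parallel gripper is mounted at the origin on a cart in front of the work surface, level with it; the furniture and walls round the work are solid. World frame = base frame: x ahead of the robot, y to its left, z up, the work surface at z = 0. Lengths are in m, angles in rad, forces in N, time in s.
With the tool pointing down it reaches from about 0.425 to 0.95 m from the base axis. Payload 4.7 kg.
Tool frame: the origin (TCP) lies midway between the tips of the shut fingers; the grasp point (between the pads) lies 19 mm behind it; z points along the fingers, y is the line along which they close (so a half turn about z gives the same grasp; the last joint's range is limited). The gripper opens to 85 mm and grips with 20 to 120 N. Pads are 22 mm wide; open, the fingers measure 114 mm over their backs; the gripper's body (76 mm by 85 mm) begins 54 mm behind the grasp point. The pads swing forward as they close: fully open they stand 13 mm farther back than shut.
Start: joints at [1.261, 0.469, -0.049, 1.532, 0.024, 1.141, -0.082], TCP at [0.187, -0.649, 0.231] pointing down, gripper open.
Joint ranges: [-2.59, 2.59], [-0.33, 1.99], [-1.39, 1.29], [0.1, 2.45], [-1.04, 4.18], [0.21, 1.99], [-2.66, 2.66]. Speed limits (rad/s): [2.57, 2.57, 3.14, 3.14, 3.14, 3.14, 3.14].

INTERFACE

Orientations are given as a unit quaternion [x, y, z, w].
In Python, from bench import r gives the robot as it stands. The module is installed in compiled form; this text tells all that it offers.
- The arm moves only by the tool jog_arm, called after "Emit:" as name(argument=value, ...), one argument or row to a line, values as JSON. Schema: {"type":"object","properties":{"motion":{"type":"array","items":{"type":"array","items":{"type":"number"},"minItems":7,"maxItems":7},"minItems":1,"maxItems":8},"grip_n":{"type":"number"},"only":{"type":"string"},"quiet":{"type":"boolean"},"lines":{"type":"string"}},"required":["motion"],"additionalProperties":false}. motion is a list of rows, 1 to 8 of them, each of 7 numbers: the finger opening in m, then dx, dy, dz in shares of the most that a row can go, 1 being 50 mm, then a rotation vector rx, ry, rz in units of 0.2 rad; each row shifts and turns the commanded pose from where the row before left it, along the tool's axes as they then stand; what a row does not reach is not made up. A row lasts 1/10 s, in which the tool goes at most 0.05 m and 0.15 rad, less where a joint would pass 70% of its speed; a pose out of reach is approached as far as the arm can. The fingers move at their own pace and stop on an object; grip_n is the grip in N (left out, the last holds). Time passes only in rows, so rows that do not move let the fingers close. The tool returns the time, the measured TCP pose, the force, the opening and the grip force at its end. only (a regular expression) keeps the lines of the reply that match it, lines (a string "A,B") keeps lines A to B, and quiet returns only ok. Input that does not fit is refused with a message, and nothing moves.
- r.get_state(): the state, without advancing time (a new reading comes with each control period).
- r.camera(name): name is "side" or "top"; returns a dict with "frame" (420x560x3 uint8, blue, green, red), "fx", "fy", "cx", "cy" (pixels), "k1" (the pictures are not rectified: a ray, as slopes to the right and down, at radius r is drawn at 1 + k1 r^2 times it, then the intrinsics apply), "rvec" (rotation vector, rad) and "tvec" (3), from world to camera coordinates, as OpenCV has them. Camera axes: x right, y down, z forward; pixel columns grow to the right and rows downward; lengths in m; the calibration is good to about 2 mm. A picture is of the moment at which its call begins. There is no depth.
- r.job_done(): hands the job in; it is judged then, once.
The state is a dict: "clock": time; "joints": joint angles; "dq": joint speeds; "joint_torque": joint torques, N m; "ee_pos": TCP position; "orientation": TCP orientation; "contact_force": force on the tool from outside, world axes, zero at the start; "wrist_torque": the same for the moment, N m; "opening": finger opening in m; "gripper_force": force on a finger pad.
Only numpy, scipy, OpenCV 4.12 (cv2) and the standard library are available. Lean on these libraries where they do the work, as an engineer would, in place of code of your own. Each camera call takes 0.05 s, during which the arm holds its last target. There are 200 camera calls.

## Working session

There is one attempt and no reset: what is moved stays moved. The work goes in short steps, Python scripts to look and compute and a tool call to move; the robot and the scene stay as the last step left them, time stands still between calls to the robot, and variables do not carry over. Pictures are saved under pics/ and viewed, at most 10 in all, crops included, and the job is handed in when it is done.

```bash
mkdir -p pics; cat > h.py <<'E'
import numpy as np, cv2
from bench import r
from scipy.spatial.transform import Rotation as R
def K(c): return np.array([[c['fx'],0,c['cx']],[0,c['fy'],c['cy']],[0,0,1.]]), np.array([c['k1'],0,0,0,0.])
def ray(c,uv):
    k,d=K(c); n=cv2.undistortPointsIter(np.array([[uv]],float),k,d,None,None,(3,100,1e-12)).ravel()
    M=cv2.Rodrigues(np.array(c['rvec'],float))[0]; return -M.T@np.ravel(c['tvec']), M.T@np.array([n[0],n[1],1])
def onz(c,uv,z):
    o,d=ray(c,uv); return o+d*(z-o[2])/d[2]
def proj(c,P):
    k,d=K(c); return cv2.projectPoints(np.array(P,float).reshape(-1,1,3),np.array(c['rvec'],float),np.array(c['tvec'],float),k,d)[0].reshape(-1,2)
def tri(c1,u1,c2,u2):
    o1,d1=ray(c1,u1);o2,d2=ray(c2,u2)
    s=np.linalg.lstsq(np.c_[d1,-d2],o2-o1,rcond=None)[0]; a=o1+s[0]*d1;b=o2+s[1]*d2
    return (a+b)/2,np.linalg.norm(a-b)
E
python3 - <<'E'
from h import *
import pickle
C={n:r.camera(n) for n in('top','side')}
pickle.dump(C,open('c0.pkl','wb'))
for n,c in C.items():
    cv2.imwrite(f'pics/{n}0.png',cv2.resize(c['frame'],(784,588),interpolation=cv2.INTER_CUBIC)); print(n,c['k1'],ray(c,(280,210)))
s=r.get_state();print(s['ee_pos'],s['orientation'],s['opening'],R.from_quat(s['orientation']).as_matrix().round(3))
E
```

```text
top -0.0949261041083811 (array([ 0.41183454, -0.02151363,  1.14884682]), array([ 0.15183851, -0.02451066, -0.98816788]))
side -0.12574879776550066 (array([ 0.51755886, -0.88615286,  0.7382769 ]), array([ 0.03429228,  0.77506717, -0.63102984]))
[ 0.18692098 -0.6480516   0.23035564] [ 9.90156598e-01  1.39961083e-01 -1.73076444e-04 -8.81337195e-04] 0.08541627085593771 [[ 0.961  0.277 -0.001]
 [ 0.277 -0.961  0.002]
 [-0.    -0.002 -1.   ]]
```

View pics/top0.png

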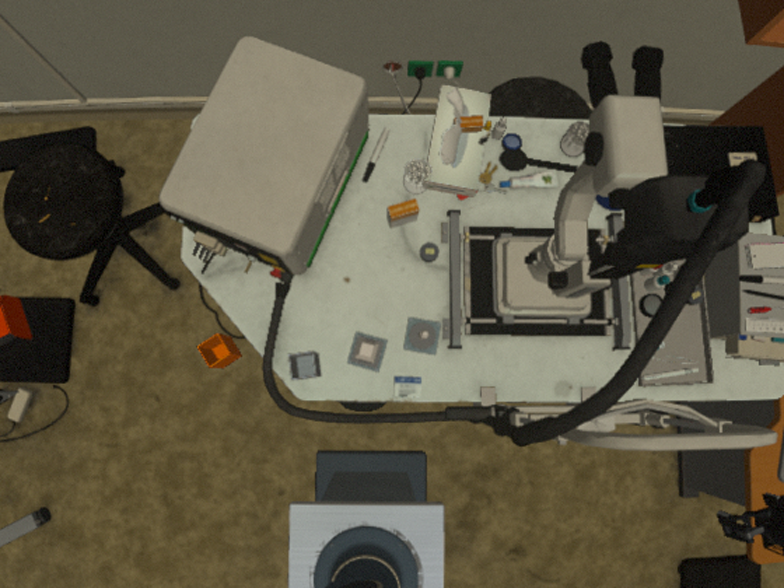

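View pics/side0.png

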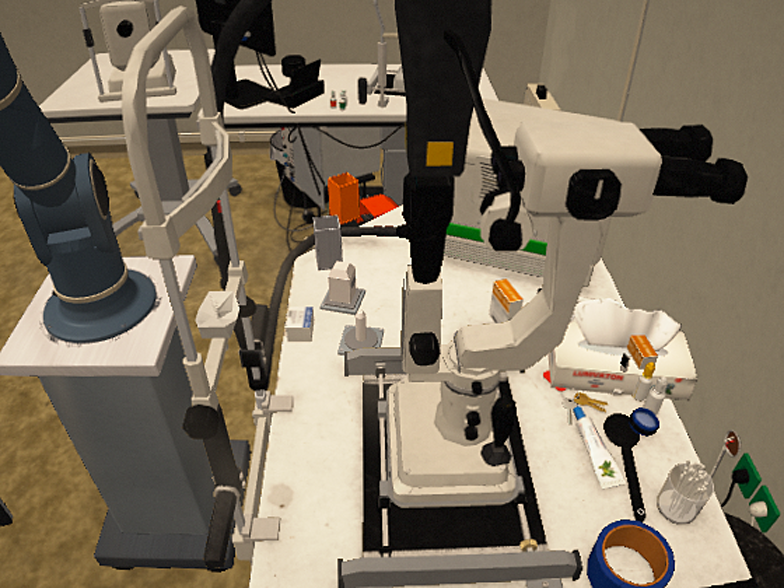

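Top view (784 px wide): the steel beaker is the open grey square at (304,364), the square stand at (367,350), the round stand at (421,335), bulb box at (407,386), prism case at (429,252) and strips box at (402,210). The orange beaker at (218,350) is the lookalike, on something off the table, so it isn't meant. In the side view the steel beaker is at (327,242), the square stand at (342,287) and the round one at (361,333). Next I'll confirm with one enlarged crop.

```bash
python3 - <<'E'
from h import *
import pickle
C=pickle.load(open('c0.pkl','rb'))
a=cv2.resize(C['top']['frame'][220:290,195:325],None,fx=6,fy=6,interpolation=cv2.INTER_CUBIC) #780x420
cv2.imwrite('pics/tcrop.png',a)
b=cv2.resize(C['side']['frame'][145:260,195:300],None,fx=5,fy=5,interpolation=cv2.INTER_CUBIC) 
cv2.imwrite('pics/scrop.png',b)
E
```

```text
(no output)
```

View pics/tcrop.png

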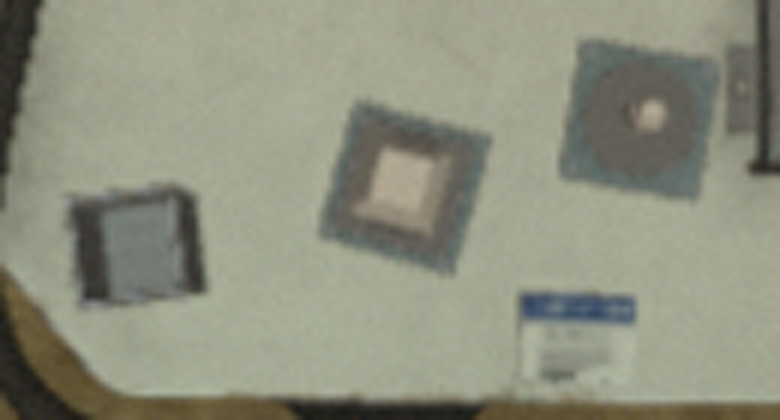

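View pics/scrop.png

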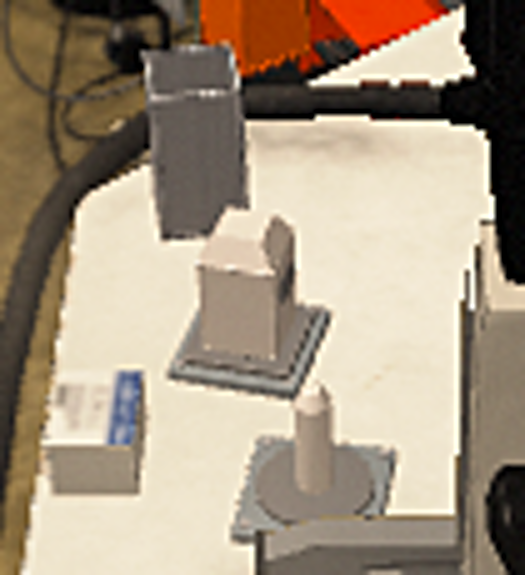

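The crops confirm it: the plain steel beaker is open at the top, at top-crop (135,245) and side-crop (195,140). The square post with cheeks is at top-crop (405,185), and the slim round post at (640,115) is not the one.

```bash
python3 - <<'E'
from h import *
import pickle
C=pickle.load(open('c0.pkl','rb'));t,s=C['top'],C['side']
T=lambda x,y:(195+x/6-.42,220+y/6-.42)
S=lambda x,y:(195+x/5-.4,145+y/5-.4)
def sq(n,pts,z,c=t,f=T):
    P=np.array([onz(c,f(*p),z)[:2] for p in pts]); d=np.roll(P,-1,0)-P
    print(n,'cen',P.mean(0).round(4),'sides',np.linalg.norm(d,axis=1).round(4),'yaw',np.arctan2(d[:,1],d[:,0]).round(3))
sq('foot',[(355,100),(491,135),(453,272),(320,238)],.008)
sq('tip',[(375,150),(438,155),(432,208),(368,205)],.082)
sq('rfoot',[(578,40),(718,60),(697,198),(560,178)],.008)
sq('rimA',[(70,198),(183,187),(207,292),(82,305)],.095)
sq('sfoot side',[(168,376),(295,395),(330,311),(215,292)],.008,s,S)
sq('rim side',[(143,50),(153,98),(242,92),(233,46)],.095,s,S)
sq('beaker base side',[(162,238),(246,208)],0,s,S)
# 5 strip points 784-scale; bystanders
q=lambda x,y:(x/1.4-.15,y/1.4-.15)
for n,p,z in [('bulb',(407,388),.034),('prism',(429,252),.025),('console corner',(292,278),.0),('hose',(268,360),.03),('hose2',(283,300),.03),('hose3',(280,395),.03),('table edge',(400,402),0),('grip1',(488,396),.12),('grip2',(588,396),.12),('rail',(455,345),.05),('chinlow',(560,440),.2),('chinright',(770,440),.3)]:
    print(n,onz(t,q(*p),z).round(3))
print('chin side', [ (p,onz(s,q(*p),.12).round(3)) for p in[(290,404),(265,527)]])
print(tri(t,q(488,392),s,q(283,404)),tri(t,q(588,392),s,q(268,527)))
g=lambda u:None
# hose epipolar: project top ray of hose pts into side at several z
for p in [(268,360),(283,300),(272,390),(400,415)]:
  print(p,[(z,(proj(s,onz(t,q(*p),z))*1.4).round().ravel().tolist()) for z in(-.1,0,.05,.1,.2)])
# chin rest: top points vs z
for p in [(490,425),(540,425),(600,440),(700,442),(770,438),(650,405),(430,418)]:
  print(p,[(z,onz(t,q(*p),z)[:2].round(3).tolist(),(proj(s,onz(t,q(*p),z))*1.4).round().ravel().tolist()) for z in(.0,.2,.4,.6)])
E
```

```text
foot cen [0.4658 0.002 ] sides [0.0691 0.0695 0.067  0.0696] yaw [-1.812  2.88   1.332 -0.231]
tip cen [0.4653 0.0012] sides [0.029  0.0244 0.0293 0.0254] yaw [-1.639  3.041  1.535 -0.111]
rfoot cen [ 0.5    -0.1125] sides [0.07   0.069  0.068  0.0687] yaw [-1.703  2.987  1.435 -0.125]
rimA cen [0.4336 0.1214] sides [0.0514 0.0485 0.0566 0.0485] yaw [-1.461 -2.892  1.687  0.143]
sfoot side cen [ 4.652e-01 -2.000e-04] sides [0.0675 0.0703 0.0644 0.0726] yaw [-0.243  1.314  2.865 -1.869]
rim side cen [0.4325 0.1273] sides [0.0494 0.0477 0.0473 0.0497] yaw [-1.394  0.103  1.709 -3.078]
beaker base side cen [0.4345 0.1168] sides [0.0541 0.0541] yaw [ 0.539 -2.602]
bulb [ 0.39  -0.081  0.034]
prism [ 0.676 -0.127  0.025]
console corner [0.621 0.166 0.   ]
hose [0.444 0.205 0.03 ]
hose2 [0.569 0.179 0.03 ]
hose3 [0.373 0.178 0.03 ]
table edge [ 0.36  -0.068  0.   ]
grip1 [ 0.378 -0.23   0.12 ]
grip2 [ 0.377 -0.424  0.12 ]
rail [ 0.478 -0.177  0.05 ]
chinlow [ 0.304 -0.34   0.2  ]
chinright [ 0.308 -0.665  0.3  ]
chin side [((290, 404), array([ 0.409, -0.353,  0.12 ])), ((265, 527), array([
[... 1191 characters left out ...]
7], [197.0, -4.0])]
(700, 442) [(0.0, [0.272, -0.722], [149.0, 737.0]), (0.2, [0.296, -0.6], [141.0, 547.0]), (0.4, [0.321, -0.478], [145.0, 302.0]), (0.6, [0.345, -0.356], [163.0, 26.0])]
(770, 438) [(0.0, [0.275, -0.893], [138.0, 887.0]), (0.2, [0.299, -0.741], [108.0, 702.0]), (0.4, [0.323, -0.59], [108.0, 400.0]), (0.6, [0.347, -0.438], [135.0, 57.0])]
(650, 405) [(0.0, [0.353, -0.609], [235.0, 638.0]), (0.2, [0.363, -0.507], [226.0, 466.0]), (0.4, [0.374, -0.404], [220.0, 253.0]), (0.6, [0.384, -0.302], [221.0, 9.0])]
(430, 418) [(0.0, [0.328, -0.131], [261.0, 352.0]), (0.2, [0.342, -0.112], [256.0, 249.0]), (0.4, [0.357, -0.093], [251.0, 121.0]), (0.6, [0.372, -0.074], [248.0, -37.0])]
```

The manual's scale: shifts go in shares of 50 mm and turns go in units of 0.2 rad. Converting my numbers, -0.05 m is -1.

```bash
python3 - <<'E'
from h import *
import pickle
C=pickle.load(open('c0.pkl','rb'));t,s=C['top'],C['side']
q=lambda x,y:(x/1.4-.15,y/1.4-.15)
for p in [(520,430),(580,395),(640,350),(700,270),(750,190)]:
  print(p,[(z,onz(t,q(*p),z)[:2].round(2).tolist(),(proj(s,onz(t,q(*p),z))*1.4).round().ravel().tolist()) for z in(.1,.3,.5,.6,.7,.8)])
E
```

```text
(520, 430) [(0.1, [0.31, -0.3], [227.0, 383.0]), (0.3, [0.33, -0.24], [223.0, 244.0]), (0.5, [0.35, -0.19], [223.0, 74.0]), (0.6, [0.36, -0.16], [224.0, -21.0]), (0.7, [0.37, -0.14], [228.0, -121.0]), (0.8, [0.38, -0.11], [234.0, -220.0])]
(580, 395) [(0.1, [0.38, -0.42], [263.0, 452.0]), (0.3, [0.39, -0.34], [255.0, 292.0]), (0.5, [0.39, -0.27], [248.0, 97.0]), (0.6, [0.39, -0.23], [246.0, -10.0]), (0.7, [0.4, -0.19], [246.0, -119.0]), (0.8, [0.4, -0.15], [249.0, -224.0])]
(640, 350) [(0.1, [0.47, -0.54], [329.0, 544.0]), (0.3, [0.46, -0.44], [311.0, 354.0]), (0.5, [0.45, -0.34], [293.0, 127.0]), (0.6, [0.44, -0.29], [284.0, 5.0]), (0.7, [0.44, -0.24], [277.0, -117.0]), (0.8, [0.43, -0.19], [273.0, -229.0])]
(700, 270) [(0.1, [0.63, -0.68], [494.0, 668.0]), (0.3, [0.59, -0.56], [455.0, 443.0]), (0.5, [0.55, -0.43], [406.0, 170.0]), (0.6, [0.53, -0.37], [379.0, 26.0]), (0.7, [0.51, -0.3], [353.0, -113.0]), (0.8, [0.48, -0.24], [329.0, -236.0])]
(750, 190) [(0.1, [0.81, -0.82], [703.0, 787.0]), (0.3, [0.73, -0.67], [652.0, 547.0]), (0.5, [0.66, -0.51], [562.0, 224.0]), (0.6, [0.62, -0.44], [508.0, 54.0]), (0.7, [0.58, -0.36], [453.0, -106.0]), (0.8, [0.54, -0.29], [401.0, -241.0])]
```

Emit:
jog_arm(
  motion=[
    [0.085,0,0,-1,0,0,0],
    [0.085,0,0,-1,0,0,0],
    [0.085,0,0,-1,0,0,0],
    [0.085,0,0,-1,0,0,0],
    [0.085,0,0,-1,0,0,0],
    [0.085,0,0,-1,0,0,0],
  ],
)

```text
clock: 0.7
ee_pos: [0.1869, -0.648, 0.5332]
orientation: [0.99, 0.14, -0.0, -0.0]
contact_force: [0.0, -1.4, -0.7]
opening: 0.0852
gripper_force: 0.0
```

```bash
python3 - <<'E'
from h import *
s=r.get_state();print(np.round(s['joints'],3),s['ee_pos'])
E
```

```text
[ 1.243  0.4   -0.027  0.975  0.011  1.768 -0.07 ] [ 0.1868587  -0.64797449  0.53316715]
```

```bash
python3 - <<'E'
from h import *
C={n:r.camera(n) for n in('top','side')}
a=cv2.resize(C['side']['frame'][0:200,80:360],(400,286*1),interpolation=cv2.INTER_CUBIC)
a=cv2.resize(C['side']['frame'][0:210,90:290],(400,420),interpolation=cv2.INTER_CUBIC)
b=cv2.resize(C['top']['frame'][100:310,350:550],(400,420),interpolation=cv2.INTER_CUBIC)
cv2.imwrite('pics/m1.png',np.hstack([a,b])); print(C['top']['fx'],C['side']['fx'])
E
```

```text
386.92048375664274 437.4002014594849
```

View pics/m1.png

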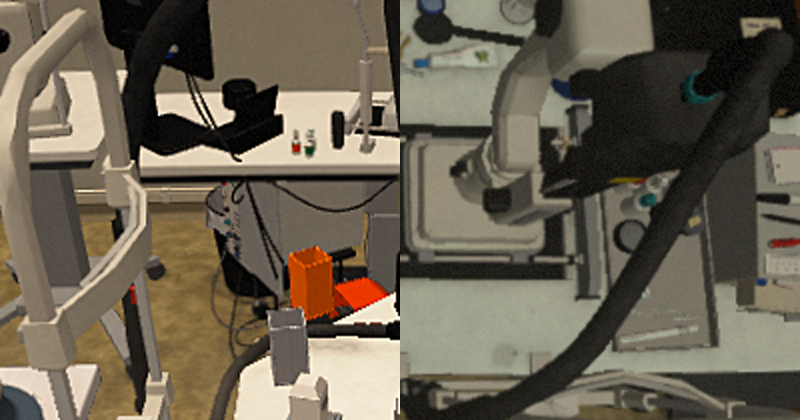

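The hose climbs the near chin-rest upright, so I'll pass inside it: tool down, at a radius of about 0.31 m.

Scaled: -0.045 m is -0.9, 0.005 m is 0.1.

Emit:
jog_arm(
  motion=[
    [0.05,0,-0.9,0.1,0,0,0],
    [0.05,0,-0.9,0.1,0,0,0],
    [0.05,0,-0.9,0.1,0,0,0],
    [0.05,0,-0.9,0.1,0,0,0],
    [0.05,0,-0.9,0.1,0,0,0],
    [0.05,0,-0.9,0.1,0,0,0],
    [0.05,0,-0.9,0,0,0,0],
    [0.05,0,-0.9,0,0,0,0],
  ],
)

```text
clock: 1.6
ee_pos: [0.0866, -0.3005, 0.5004]
orientation: [0.99, 0.14, -0.0, -0.001]
contact_force: [0.4, 0.0, 0.5]
opening: 0.0502
gripper_force: 0.0
```

```bash
python3 - <<'E'
from h import *
s=r.get_state();print(np.round(s['joints'],3),s['ee_pos'],np.hypot(*s['ee_pos'][:2]))
E
```

```text
[ 1.265 -0.278 -0.075  1.772 -0.021  1.648 -0.099] [ 0.08663276 -0.30049949  0.50035366] 0.31273819737170105
```

Scaled: 0.046 m is 0.92, -0.0035 m is -0.07, -0.149 rad is -0.745.

Emit:
jog_arm(
  motion=[
    [0.05,0.92,-0.07,0,0,0,-0.745],
    [0.05,0.92,-0.07,0,0,0,-0.745],
    [0.05,0.92,-0.07,0,0,0,-0.745],
    [0.05,0.92,-0.07,0,0,0,-0.745],
    [0.05,0.92,-0.07,0,0,0,-0.745],
    [0.05,0.92,-0.07,0,0,0,-0.745],
    [0.05,0.92,-0.07,0,0,0,-0.745],
    [0.05,0.92,-0.07,0,0,0,-0.745],
  ],
)

```text
clock: 2.4
ee_pos: [0.3097, -0.033, 0.5005]
orientation: [0.739, 0.674, -0.0, -0.0]
contact_force: [1.7, -0.7, -0.0]
opening: 0.05
gripper_force: 0.0
```

Emit:
jog_arm(
  motion=[
    [0.085,0.92,-0.07,0,0,0,-0.745],
    [0.085,0.92,-0.07,0,0,0,-0.745],
    [0.085,0,0,0,0,0,0],
  ],
)

```text
clock: 2.7
ee_pos: [0.3032, 0.0638, 0.5013]
orientation: [0.626, 0.779, -0.0, 0.0]
contact_force: [0.3, -0.2, 1.4]
opening: 0.0848
gripper_force: 0.0
```

```bash
python3 - <<'E'
from h import *
s=r.get_state();print(np.round(s['joints'],3),s['ee_pos'],np.hypot(*s['ee_pos'][:2]),R.from_quat(s['orientation']).as_matrix().round(3))
E
```

```text
[ 0.58  -0.323 -0.599  1.751 -0.18   1.659  0.206] [0.30320707 0.06375146 0.5012645 ] 0.30983669306496836 [[-0.215  0.977  0.001]
 [ 0.977  0.215 -0.001]
 [-0.001  0.    -1.   ]]
```

Plan: pick the beaker from above and stand it on the flat tip of the square post. Then I regrip it from the left with the tool level, lift, roll π, lower it onto the cheeks and press it home from above. First a small tilt, to fit the kinematics and check that this is reachable.

The manual's scale: shifts go in shares of 50 mm and turns go in units of 0.2 rad. Converting my numbers, 0.04 m is 0.8, 0.03 m is 0.6, 0.15 rad is 0.75.

Emit:
jog_arm(
  motion=[
    [0.085,0.4,0.6,0.8,0,0,0],
    [0.085,0.4,0.6,0.8,0.75,0,0],
    [0.085,0,0,0,0.75,0.5,0],
    [0.085,0,0,0,0,0,0],
    [0.085,0,0,0,0,0,0],
  ],
  quiet=true,
)

```text
ok
```

```bash
cat > fk.py <<'E'
import numpy as np
from scipy.spatial.transform import Rotation as R
SG=np.array([1,1,1,1,1,1,1.]);P=[.25,.543,.472,.31];OFF=np.zeros(7)
def fk(q,sg=SG,p=P,b=0,e=0):
    q=q*sg; z=np.array([0,0,1.])
    A=R.from_euler('z',q[0]+b)*R.from_euler('y',q[1])
    x=z*p[0]+A.apply(z)*p[1]
    A=A*R.from_euler('z',q[2])*R.from_euler('y',q[3]); x=x+A.apply(z)*p[2]
    A=A*R.from_euler('z',q[4])*R.from_euler('y',q[5])*R.from_euler('z',q[6]+e); x=x+A.apply(z)*p[3]
    return x,A
E
python3 - <<'E'
from h import *; from fk import *; import itertools,pickle
from scipy.optimize import least_squares
s=r.get_state();print(np.round(s['joints'],3),s['ee_pos'],s['orientation'])
D=[([1.243,.4,-.027,.975,.011,1.768,-.07],[.1869,-.648,.5332],[.99,.14,0,0]),([1.265,-.278,-.075,1.772,-.021,1.648,-.099],[.0866,-.3005,.5004],[.99,.14,0,-.001]),([.58,-.323,-.599,1.751,-.18,1.659,.206],[.3032,.0638,.5013],[.626,.779,0,0]),(list(s['joints']),list(s['ee_pos']),list(s['orientation']))]
pickle.dump(D,open('D.pkl','wb'))
best=[]
for g in itertools.product([1,-1],repeat=4):
  sg=np.array([g[0],1,g[1],1,g[2],1,g[3]])
  def f(v):
    o=[]
    for q,x,w in D:
      X,A=fk(np.array(q),sg,v[:4],v[4],v[5]); o+=list(X-x)+list(.3*(A*R.from_quat(w).inv()).as_rotvec())
    return o
  for b0 in (0,1.57,3.14,-1.57):
   for e0 in(0,1.57,3.14,-1.57):
    m=least_squares(f,[.25,.543,.472,.31,b0,e0]); best.append((m.cost,g,m.x.round(4)))
best.sort(key=lambda t:t[0]); print(best[0],best[1]); pickle.dump(best[0],open('fit.pkl','wb'))
E
```

```text
[ 0.583  0.012 -0.875  1.715 -0.102  1.681 -0.1  ] [0.35161328 0.10229961 0.42736642] [ 0.62965087  0.76381007 -0.07779818 -0.11866506]
(np.float64(0.0005125988332364403), (-1, -1, -1, -1), array([ 0.2726,  0.5612,  0.4594,  0.3468, -0.0836,  1.4877])) (np.float64(0.0005125988332364853), (-1, -1, -1, -1), array([ 0.2726,  0.5612,  0.4594,  0.3468, -0.0836,  1.4877]))
```

```bash
python3 - <<'E'
from h import *; import itertools,pickle
from scipy.optimize import least_squares
D=pickle.load(open('D.pkl','rb'))
def ori(q,sg,axs,b,e):
  A=R.from_euler('z',b)
  for qi,s_,a in zip(q,sg,axs): A=A*R.from_rotvec(np.eye(3)[a]*qi*s_)
  return A*R.from_euler('z',e)
res=[]
for g in itertools.product([1,-1],repeat=7):
  for b0 in(0,3.14):
    f=lambda v:np.concatenate([(ori(q,g,[2,1,2,1,2,1,2],v[0],v[1])*R.from_quat(w).inv()).as_rotvec() for q,x,w in D])
    m=least_squares(f,[b0,1.5]); res.append((m.cost,g,m.x,m.fun.reshape(-1,3).round(3)))
res.sort(key=lambda t:t[0])
for k in res[:4]: print(k[:3])
print(res[0][3])
E
```

```text
(np.float64(1.457318358645471e-06), (-1, 1, -1, 1, -1, 1, -1), array([6.28335036, 1.57063563]))
(np.float64(1.4573183586456315e-06), (-1, 1, -1, 1, -1, 1, -1), array([1.65054874e-04, 1.57063563e+00]))
(np.float64(1.4573183586691612e-06), (-1, -1, -1, -1, -1, -1, -1), array([ 3.14175768, -1.57095704]))
(np.float64(1.4573183587752953e-06), (-1, -1, -1, -1, -1, -1, -1), array([-3.14142754, -1.57095696]))
[[ 0.001  0.001 -0.   ]
 [-0.001 -0.    -0.   ]
 [-0.001  0.    -0.   ]
 [ 0.    -0.     0.   ]]
```

```bash
cat > fk.py <<'E'
import numpy as np,pickle,os
from scipy.spatial.transform import Rotation as R
def chain(q):
    A=R.identity();o=[]
    for i,a in enumerate(q):
        A=A*R.from_euler('zyzyzyz'[i],-a if i%2==0 else a); o.append(A.as_matrix())
    return o
def lin(q):
    M=chain(np.asarray(q)); return np.hstack([np.array([[0],[0],[1.]]),M[1],M[3],M[5]])
def fk(q,v):
    return lin(q)@v, R.from_matrix(chain(np.asarray(q))[6])*R.from_euler('z',np.pi/2)
LO=np.array([-2.59,-.33,-1.39,.1,-1.04,.21,-2.66]);HI=np.array([2.59,1.99,1.29,2.45,4.18,1.99,2.66])
E
python3 - <<'E'
from h import *; from fk import *
from scipy.optimize import least_squares
D=pickle.load(open('D.pkl','rb'))
M=np.vstack([lin(q) for q,_,_ in D]);y=np.concatenate([x for _,x,_ in D])
v0=np.array([.27,0,0,.55,0,0,.47,0,0,.33]);w=np.array([1e-3,.05,.05,1e-3,.05,.05,1e-3,.05,.05,1e-3])*.3
dv=np.linalg.lstsq(np.vstack([M,np.diag(w)]),np.r_[y-M@v0,np.zeros(10)],rcond=None)[0];v=v0+dv
print(v.round(4),np.abs(M@v-y).max()); np.save('v.npy',v)
q0=np.array(D[-1][0])
zt=np.array([-.2406,-.9706,0]) # tool z
for rs in(1,-1):
  yt=rs*np.array([.9706,-.2406,0]); xt=np.cross(yt,zt); Rt=R.from_matrix(np.c_[xt,yt,zt])
  for z in(.10,.13,.20):
    tgt=np.array([.4655,.001,z])+.019*zt; sol=[]
    rng=np.random.default_rng(0)
    for k in range(60):
      f=lambda q:np.r_[fk(q,v)[0]-tgt,.3*(fk(q,v)[1]*Rt.inv()).as_rotvec()]
      m=least_squares(f,rng.uniform(LO,HI) if k else np.clip(q0,LO+.01,HI-.01),bounds=(LO,HI))
      if m.cost<1e-8: sol.append(m.x)
    print(rs,z,len(sol)); 
    if sol:
      sol=sorted(sol,key=lambda q:np.abs(q-q0).max()); print(sol[0].round(2),sol[-1].round(2))
E
```

```text
[ 2.379e-01 -1.000e-04 -2.600e-02  5.549e-01 -4.000e-04 -1.620e-02
  4.693e-01  2.500e-03  1.000e-04  3.074e-01] 0.00019355979341884044
1 0.1 42
[-0.62  0.99  0.1   1.86  0.77  1.73 -1.31] [-1.28  1.48  1.13  1.89  0.11  1.25 -0.48]
1 0.13 41
[-0.61  0.93  0.07  1.87  0.78  1.77 -1.29] [-1.29  1.44  1.16  1.91  0.14  1.25 -0.45]
1 0.2 42
[-0.54  0.81 -0.01  1.89  0.83  1.89 -1.25] [-1.31  1.35  1.24  1.93  0.23  1.28 -0.41]
-1 0.1 38
[-0.3   1.02 -0.34  1.84  0.9   1.99  1.63] [-1.26  1.43  1.07  1.89  0.16  1.26  2.6 ]
-1 0.13 38
[-0.32  0.96 -0.31  1.85  0.89  1.99  1.68] [-1.28  1.41  1.13  1.91  0.17  1.26  2.65]
-1 0.2 36
[-0.4   0.82 -0.21  1.88  0.87  1.99  1.81] [-1.27  1.24  1.12  1.93  0.33  1.32  2.6 ]
```

```bash
cat >> h.py <<'E'
def delta(tp,z,y):
    s=r.get_state(); A=R.from_quat(s['orientation']); z=np.array(z,float);z/=np.linalg.norm(z); y=np.array(y,float); y-=z*(y@z); y/=np.linalg.norm(y)
    B=R.from_matrix(np.c_[np.cross(y,z),y,z]); d=np.array(tp)-s['ee_pos']
    print('rotvec(tool)',(A.inv()*B).as_rotvec().round(4),'then shift in new axes',(B.inv().apply(d)).round(4),'| in old axes',A.inv().apply(d).round(4))
E
python3 - <<'E'
from h import *
import pickle
C=pickle.load(open('c0.pkl','rb'));t,s=C['top'],C['side']
S=lambda x,y:(195+x/5-.4,145+y/5-.4)
for p,z in [((153,98),.095),((162,238),0),((242,92),.095),((246,208),0)]: print(onz(s,S(*p),z).round(4))
delta([.433,.1245,.18],[0,0,-1],[np.cos(.12),np.sin(.12),0])
E
```

```text
[0.4126 0.101  0.095 ]
[0.4113 0.1029 0.    ]
[0.46   0.1059 0.095 ]
[0.4577 0.1307 0.    ]
rotvec(tool) [-0.2749 -0.0746  0.0715] then shift in new axes [0.0123 0.0835 0.2474] | in old axes [-0.0134  0.1475  0.2154]
```

Scaled: 0.05 m is 1, 0.045 m is 0.9, -0.137 rad is -0.685.

Emit:
jog_arm(
  motion=[
    [0.085,0,0,0,-0.685,-0.185,0.18],
    [0.085,0,0,0,-0.685,-0.185,0.18],
    [0.085,0.06,0.42,1,0,0,0],
    [0.085,0.06,0.42,0.9,0,0,0],
    [0.085,0.08,0.42,0.9,0,0,0],
    [0.085,0.06,0.42,0.9,0,0,0],
    [0.085,0,0,0.8,0,0,0],
    [0.085,0,0,0,0,0,0],
  ],
)

```text
clock: 4.0
ee_pos: [0.4282, 0.1239, 0.204]
orientation: [0.663, 0.749, -0.004, -0.001]
contact_force: [-0.5, -0.3, 0.2]
opening: 0.0848
gripper_force: 0.0
```

```bash
python3 - <<'E'
from h import *
c=r.camera('top');a=cv2.resize(c['frame'][200:300,150:320],(680,400),interpolation=cv2.INTER_CUBIC)
d=r.camera('side')
cv2.imwrite('pics/m2.png',a)
delta([.433,.126,.063],[0,0,-1],[np.cos(.11),np.sin(.11),0])
print(np.round(r.get_state()['joints'],2))
E
```

```text
rotvec(tool) [0.0031 0.0025 0.0114] then shift in new axes [1.000e-04 1.400e-03 1.458e-01] | in old axes [0.0004 0.001  0.1458]
[ 0.49  0.25 -0.99  2.03  0.25  0.99 -0.5 ]
```

View pics/m2.png

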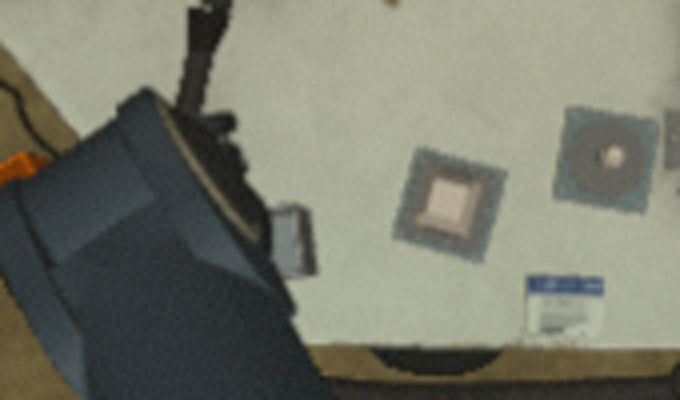

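The picture shows the arm over the beaker (seen at 295,240) and both stands unmoved. I'll descend and grip.

Scaled: 0.036 m is 0.72, 0.002 m is 0.04, 0.011 rad is 0.055.

Emit:
jog_arm(
  motion=[
    [0.085,0,0.02,0.72,0.015,0.01,0.055],
    [0.085,0,0,0.72,0,0,0],
    [0.085,0,0,0.72,0,0,0],
    [0.085,0,0,0.72,0,0,0],
    [0.085,0,0,0.04,0,0,0],
    [0.085,0,0,0,0,0,0],
  ],
)

```text
clock: 4.7
ee_pos: [0.4343, 0.1263, 0.0639]
orientation: [0.667, 0.745, 0.001, 0.001]
contact_force: [-0.3, 0.4, 0.4]
opening: 0.0853
gripper_force: 0.0
```

Emit:
jog_arm(
  motion=[
    [0.04,0,0,0,0,0,0],
    [0.04,0,0,0,0,0,0],
    [0.04,0,0,0,0,0,0],
    [0.04,0,0,0,0,0,0],
    [0.04,0,0,0,0,0,0],
    [0.04,0,0,0,0,0,0],
  ],
  grip_n=30,
)

```text
clock: 5.3
ee_pos: [0.4337, 0.1261, 0.0634]
orientation: [0.667, 0.745, 0.0, 0.001]
contact_force: [-2.6, -0.5, 11.7]
opening: 0.0502
gripper_force: 29.0
```

Emit:
jog_arm(
  motion=[
    [0.04,0,0,-0.6,0,0,0],
    [0.04,0,0,-0.8,0,0,0],
    [0.04,0,0,-0.8,0,0,0],
    [0.04,0,0,-0.8,0,0,0],
    [0.04,0,0,0,0,0,0],
  ],
)

```text
clock: 5.8
ee_pos: [0.4359, 0.1276, 0.2169]
orientation: [0.667, 0.745, 0.004, 0.003]
contact_force: [0.3, 0.2, -1.4]
opening: 0.0501
gripper_force: 32.6
```

```bash
python3 - <<'E'
from h import *
delta([.4655,.001,.20],[0,0,-1],[np.cos(.243),-np.sin(.243),0])
d=r.camera('side'); cv2.imwrite('pics/m3.png',cv2.resize(d['frame'][80:280,130:360],(690,600),interpolation=cv2.INTER_CUBIC))
E
```

```text
rotvec(tool) [ 0.0099 -0.0023  0.3528] then shift in new axes [-0.1157  0.0592  0.0169] | in old axes [-0.129   0.0154  0.017 ]
```

View pics/m3.png

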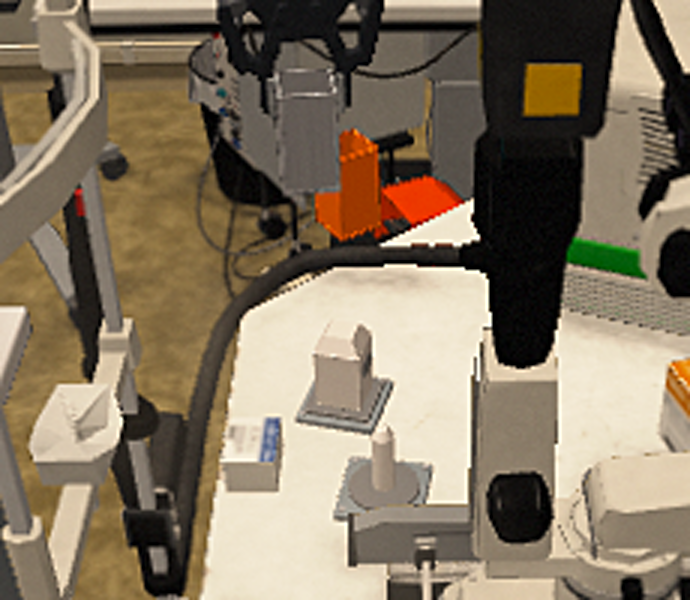

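The beaker is held (opening 50.1 mm), centred between the pads and clear of the table, with its near bottom edge around (310,190). I'll bring it over the post tip.

Scaled: -0.04 m is -0.8, -0.036 m is -0.72, 0.003 rad is 0.015.

Emit:
jog_arm(
  motion=[
    [0.04,0,0,0,0.015,-0.005,0.59],
    [0.04,0,0,0,0.015,-0.005,0.59],
    [0.04,0,0,0,0.015,0,0.585],
    [0.04,-0.8,0.4,0.04,0,0,0],
    [0.04,-0.8,0.4,0,0,0,0],
    [0.04,-0.72,0.38,0,0,0,0],
    [0.04,0,0,0,0,0,0],
    [0.04,0,0,0,0,0,0],
  ],
)

```text
clock: 6.65
ee_pos: [0.4613, -0.0018, 0.2083]
orientation: [0.788, 0.615, -0.005, -0.004]
contact_force: [-0.5, 0.5, -1.2]
opening: 0.0501
gripper_force: 32.6
```

```bash
python3 - <<'E'
from h import *
delta([.4655,.001,.150],[0,0,-1],[np.cos(.243),-np.sin(.243),0])
C={n:r.camera(n) for n in('top','side')}
import pickle;pickle.dump(C,open('c1.pkl','wb'))
cv2.imwrite('pics/m4.png',cv2.resize(C['side']['frame'][130:250,190:290],(500,600),interpolation=cv2.INTER_CUBIC))
print(r.get_state()['ee_pos'])
E
```

```text
rotvec(tool) [-0.0122  0.0034 -0.0021] then shift in new axes [0.0037 0.0034 0.0583] | in old axes [0.0039 0.0041 0.0582]
[4.61346438e-01 1.93596342e-04 2.08807361e-01]
```

View pics/m4.png

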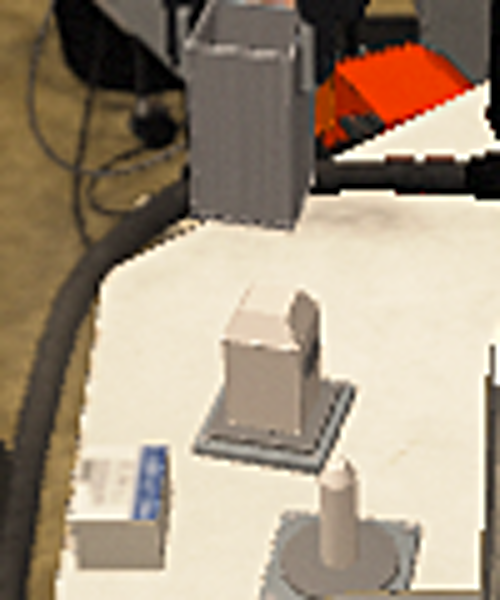

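The beaker hangs over the post. Its near bottom edge runs from (190,216) to (296,228), with the far right bottom corner at about (313,193).

```bash
python3 - <<'E'
from h import *
import pickle
C=pickle.load(open('c1.pkl','rb'));s=C['side']
S=lambda x,y:(190+x/5-.4,130+y/5-.4)
for z in(.1454,):
  P=[onz(s,S(*p),z)[:2] for p in[(190,216),(296,228),(313,193)]]
  print(np.round(P,4),np.linalg.norm(P[1]-P[0]),'yaw',np.arctan2(*(P[1]-P[0])[::-1]),'centre',((P[0]+P[2])/2).round(4))
P=[onz(s,S(*p),.2404)[:2] for p in[(185,50),(272,55),(299,15)]]
print('rim',np.round(P,4),np.linalg.norm(P[1]-P[0]))
P=[onz(s,S(*p),.082)[:2] for p in[(224,338),(302,350)]];print('tip side?',np.round(P,4))
P=[onz(s,S(*p),.008)[:2] for p in[(192,450),(322,470),(356,387)]];print('foot',np.round(P,4),(P[0]+P[2])/2)
E
```

```text
[[ 0.429  -0.0142]
 [ 0.4801 -0.0253]
 [ 0.4877  0.0045]] 0.052256524337667344 yaw -0.21470729096030516 centre [ 0.4583 -0.0048]
rim [[ 0.4329 -0.0208]
 [ 0.4723 -0.0261]
 [ 0.4836  0.0104]] 0.03972843663952932
tip side? [[ 0.4426 -0.0279]
 [ 0.4812 -0.0383]]
foot [[ 0.4221 -0.0256]
 [ 0.4891 -0.0427]
 [ 0.5065  0.0245]] [ 0.4642867  -0.00055749]
```

Scaled: 0.002 m is 0.04, 0.02 m is 0.4, -0.002 rad is -0.01.

Emit:
jog_arm(
  motion=[
    [0.04,0.04,0.07,0.4,-0.06,0.015,-0.01],
    [0.04,0,0,0.4,0,0,0],
    [0.04,0,0,0.32,0,0,0],
    [0.04,0,0,0,0,0,0],
    [0.04,0,0,0,0,0,0],
  ],
)

```text
clock: 7.25
ee_pos: [0.4657, 0.0014, 0.1535]
orientation: [0.786, 0.618, 0.001, 0.001]
contact_force: [-0.1, -0.5, -0.3]
opening: 0.0498
gripper_force: 32.6
```

Emit:
jog_arm(
  motion=[
    [0.04,0,0,0.04,0,0,0],
    [0.04,0,0,0.04,0,0,0],
    [0.04,0,0,0,0,0,0],
    [0.04,0,0,0,0,0,0],
  ],
)

```text
clock: 7.65
ee_pos: [0.466, 0.0, 0.1496]
orientation: [0.787, 0.617, 0.001, 0.001]
contact_force: [0.4, -0.5, -1.4]
opening: 0.0497
gripper_force: 32.6
```

```bash
python3 - <<'E'
from h import *
delta([.4655,-.001,.145],[0,0,-1],[np.cos(.243),-np.sin(.243),0])
E
```

```text
rotvec(tool) [0.0027 0.0004 0.0021] then shift in new axes [-0.0011 -0.0003  0.0046] | in old axes [-0.0011 -0.0003  0.0046]
```

Scaled: 0.002 m is 0.04, -0.001 m is -0.02, 0.002 rad is 0.01.

Emit:
jog_arm(
  motion=[
    [0.04,-0.02,0,0.04,0.01,0,0.01],
    [0.04,0,0,0,0,0,0],
    [0.04,0,0,0,0,0,0],
  ],
)

```text
clock: 7.95
ee_pos: [0.4656, -0.001, 0.1472]
orientation: [0.788, 0.616, -0.0, 0.0]
contact_force: [0.1, 0.0, -0.9]
opening: 0.0499
gripper_force: 32.6
```

Emit:
jog_arm(
  motion=[
    [0.04,0,0,0.03,0,0,0],
    [0.04,0,0,0,0,0,0],
    [0.04,0,0,0,0,0,0],
  ],
)

```text
clock: 8.25
ee_pos: [0.4656, -0.0009, 0.1457]
orientation: [0.787, 0.616, -0.0, 0.0]
contact_force: [0.0, -0.5, -1.9]
opening: 0.0501
gripper_force: 32.6
```

Emit:
jog_arm(
  motion=[
    [0.04,0,0,0.02,0,0,0],
    [0.04,0,0,0,0,0,0],
    [0.04,0,0,0,0,0,0],
  ],
)

```text
clock: 8.55
ee_pos: [0.4658, -0.0007, 0.1453]
orientation: [0.787, 0.616, -0.0, 0.0]
contact_force: [-1.6, 0.6, 5.1]
opening: 0.0505
gripper_force: 33.2
```

Scaled: -0.04 m is -0.8, -0.03 m is -0.6.

Emit:
jog_arm(
  motion=[
    [0.055,0,0,0,0,0,0],
    [0.065,0,0,0,0,0,0],
    [0.085,0,0,0,0,0,0],
    [0.085,0,0,0,0,0,0],
    [0.085,0,0,-0.6,0,0,0],
    [0.085,0,0,-0.8,0,0,0],
    [0.085,0,0,-0.8,0,0,0],
    [0.085,0,0,-0.8,0,0,0],
  ],
)

```text
clock: 9.35
ee_pos: [0.4653, -0.0007, 0.2962]
orientation: [0.787, 0.616, -0.0, 0.0]
contact_force: [0.2, -0.4, -0.1]
opening: 0.0848
gripper_force: 0.0
```

Emit:
jog_arm(
  motion=[
    [0.085,0,0,-0.8,0,0,0],
    [0.085,0,0,0,0,0,0],
    [0.085,0,0,0,0,0,0],
  ],
)

```text
clock: 9.65
ee_pos: [0.4657, -0.0009, 0.3352]
orientation: [0.788, 0.616, 0.0, 0.001]
contact_force: [-0.5, 0.3, -0.4]
opening: 0.0851
gripper_force: 0.0
```

```bash
python3 - <<'E'
from h import *
C={n:r.camera(n) for n in('top','side')}
import pickle;pickle.dump(C,open('c2.pkl','wb'))
cv2.imwrite('pics/m5.png',cv2.resize(C['side']['frame'][130:250,190:290],(500,600),interpolation=cv2.INTER_CUBIC))
s=r.get_state();print(s['ee_pos'],np.round(s['joints'],2))
E
```

```text
[ 0.46473429 -0.00104411  0.33342307] [ 0.75  0.11 -0.89  1.82  0.09  1.25 -0.41]
```

View pics/m5.png

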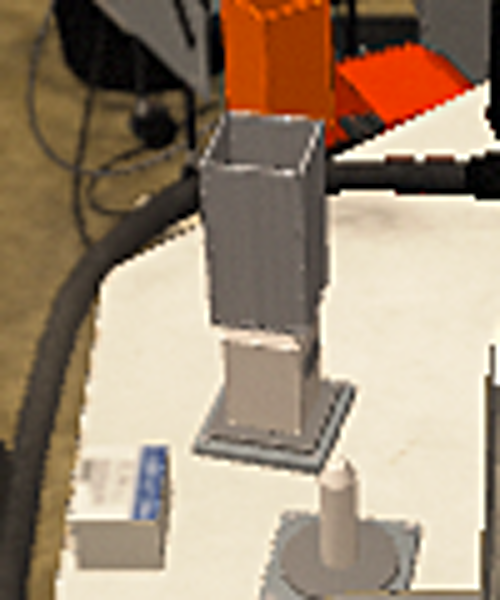

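The beaker stands upright and square on the post tip (rim corners at about (200,163), (300,175), (326,123), (228,112)). Now I'll measure it and swing the tool level on the left side.

```bash
python3 - <<'E'
from h import *
import pickle
C=pickle.load(open('c2.pkl','rb'));s=C['side']
S=lambda x,y:(190+x/5-.4,130+y/5-.4)
P=np.array([onz(s,S(*p),.177)[:2] for p in[(200,163),(300,175),(326,123),(228,112)]])
d=np.roll(P,-1,0)-P;print('rim',P.mean(0).round(4),np.linalg.norm(d,axis=1).round(4),np.arctan2(d[:,1],d[:,0]).round(3))
P=[onz(s,S(*p),.082)[:2] for p in[(210,324),(313,335),(329,285)]];print(np.round(P,4),((P[0]+P[2])/2).round(4))
E
```

```text
rim [0.465  0.0006] [0.0485 0.047  0.049  0.0467] [-0.233  1.321  2.915 -1.809]
[[ 0.4351 -0.0163]
 [ 0.4864 -0.0263]
 [ 0.4939  0.0154]] [ 4.645e-01 -4.000e-04]
```

Emit:
jog_arm(
  motion=[
    [0.085,0.8,0,0.4,0,0,0],
    [0.085,0.8,0,0.4,0,0,0],
    [0.085,0.8,0,0.4,0,0,0],
    [0.085,0,0,0,0,-0.7,0],
    [0.085,0,0,0,0,-0.7,0],
    [0.085,0,0,0,0,-0.7,0],
    [0.085,0,0,0,0,-0.7,0],
    [0.085,0,0,0,0,0,0],
  ],
)

```text
clock: 10.55
ee_pos: [0.493, 0.1193, 0.2707]
orientation: [0.753, 0.596, -0.22, 0.169]
contact_force: [0.3, 0.4, -0.3]
opening: 0.0855
gripper_force: 0.0
```

```bash
python3 - <<'E'
from h import *
s=r.get_state();print(np.round(s['joints'],2))
b=np.array([.2406,.9706,0]);delta(np.array([.4655,.001,.115])+b*.12,-b,[.9706,-.2406,0])
E
```

```text
[ 0.04  0.47 -0.81  1.69  0.61  1.65 -1.15]
rotvec(tool) [ 0.0041 -1.008   0.0113] then shift in new axes [0.1557 0.0017 0.0014] | in old axes [0.0818 0.0029 0.1324]
```

Scaled: 0.01 m is 0.2, -0.144 rad is -0.72.

Emit:
jog_arm(
  motion=[
    [0.085,0,0,0,0,-0.72,0],
    [0.085,0,0,0.2,0,-0.72,0],
    [0.085,0,0,0.2,0,-0.72,0],
    [0.085,0.2,0,0,0,-0.72,0],
    [0.085,0.2,0,0,0,-0.72,0],
    [0.085,0.2,0,0,0,-0.72,0],
    [0.085,0.2,0,0,0,-0.72,0],
    [0.085,0,0,0,0,0,0],
  ],
)

```text
clock: 11.35
ee_pos: [0.4925, 0.1159, 0.2191]
orientation: [0.561, 0.445, -0.551, 0.429]
contact_force: [-0.4, 2.0, 0.4]
opening: 0.0852
gripper_force: 0.0
```

```bash
python3 - <<'E'
from h import *
s=r.get_state();print(np.round(s['joints'],2))
b=np.array([.2406,.9706,0]);delta(np.array([.465,.0006,.115])+b*.12,-b,[.9706,-.2406,0])
E
```

```text
[-0.81  0.86  0.18  1.65  0.69  1.97 -1.06]
rotvec(tool) [ 0.0039 -0.0251  0.0096] then shift in new axes [ 0.1041  0.0011 -0.0015] | in old axes [0.1041 0.0021 0.0011]
```

Emit:
jog_arm(
  motion=[
    [0.085,0.52,0.02,0,0.02,-0.125,0.05],
    [0.085,0.52,0,0,0,0,0],
    [0.085,0.52,0,0,0,0,0],
    [0.085,0.52,0,0,0,0,0],
    [0.085,0,0,0,0,0,0],
  ],
)

```text
clock: 11.85
ee_pos: [0.4957, 0.1148, 0.1186]
orientation: [0.563, 0.437, -0.554, 0.43]
contact_force: [0.1, 0.4, 1.1]
opening: 0.0849
gripper_force: 0.0
```

```bash
python3 - <<'E'
from h import *
s=r.get_state();print(np.round(s['joints'],2))
b=np.array([.2406,.9706,0]);delta(np.array([.465,.0006,.115])-b*.019,-b,[.9706,-.2406,0])
E
```

```text
[-0.79  1.02  0.16  1.61  0.64  1.89 -1.16]
rotvec(tool) [-0.0079 -0.0167 -0.0007] then shift in new axes [ 0.0036 -0.0023  0.1372] | in old axes [ 0.0013 -0.0012  0.1372]
```

Scaled: 0.03 m is 0.6, 0.02 m is 0.4, -0.016 rad is -0.08.

Emit:
jog_arm(
  motion=[
    [0.085,0.06,-0.04,0.4,-0.04,-0.08,0],
    [0.085,0,0,0.6,0,0,0],
    [0.085,0,0,0,0,0,0],
    [0.085,0,0,0,0,0,0],
  ],
)

```text
clock: 12.25
ee_pos: [0.4828, 0.0675, 0.1187]
orientation: [0.559, 0.434, -0.555, 0.438]
contact_force: [0.9, 0.8, -0.5]
opening: 0.085
gripper_force: 0.0
```

```bash
python3 - <<'E'
from h import *
b=np.array([.2406,.9706,0]);delta(np.array([.465,.0006,.115])-b*.019,-b,[.9706,-.2406,0])
E
```

```text
rotvec(tool) [ 0.0008 -0.0012 -0.0069] then shift in new axes [ 0.0037 -0.0012  0.0883] | in old axes [ 0.0036 -0.0012  0.0883]
```

Emit:
jog_arm(
  motion=[
    [0.085,0.06,-0.02,0.56,0,0,-0.035],
    [0.085,0,0,0.6,0,0,0],
    [0.085,0,0,0.6,0,0,0],
    [0.085,0,0,0,0,0,0],
    [0.085,0,0,0,0,0,0],
  ],
)

```text
clock: 12.75
ee_pos: [0.4613, -0.0163, 0.1148]
orientation: [0.556, 0.437, -0.556, 0.437]
contact_force: [-0.7, 0.6, 0.3]
opening: 0.085
gripper_force: 0.0
```

```bash
python3 - <<'E'
from h import *
b=np.array([.2406,.9706,0]);delta(np.array([.465,.0006,.115])-b*.019,-b,[.9706,-.2406,0])
E
```

```text
rotvec(tool) [ 0.0034 -0.0003 -0.0004] then shift in new axes [-0.0002 -0.0005  0.0017] | in old axes [-0.0002 -0.0005  0.0017]
```

Scaled: 0.002 m is 0.04.

Emit:
jog_arm(
  motion=[
    [0.06,0,0,0.04,0,0,0],
    [0.06,0,0,0,0,0,0],
    [0.054,0,0,0,0,0,0],
    [0.052,0,0,0,0,0,0],
    [0.04,0,0,0,0,0,0],
    [0.04,0,0,0,0,0,0],
    [0.04,0,0,0,0,0,0],
  ],
  grip_n=30,
)

```text
clock: 13.45
ee_pos: [0.4602, -0.0186, 0.1142]
orientation: [-0.555, -0.436, 0.557, -0.437]
contact_force: [-0.1, 0.5, -0.1]
opening: 0.0499
gripper_force: 34.4
```

Emit:
jog_arm(
  motion=[
    [0.04,-0.4,0,0,0,0,0],
    [0.04,-0.4,0,0,0,0,0],
    [0.04,-0.6,0,0,0,0,0],
    [0.04,-0.6,0,0,0,0,0],
    [0.04,0,0,0,0,0,0],
  ],
)

```text
clock: 13.95
ee_pos: [0.4607, -0.0185, 0.2168]
orientation: [0.557, 0.436, -0.556, 0.438]
contact_force: [0.5, 0.2, -1.9]
opening: 0.0501
gripper_force: 34.4
```

```bash
python3 - <<'E'
from h import *
s=r.get_state();print(np.round(s['joints'],2))
c=r.camera('side');cv2.imwrite('pics/m6.png',cv2.resize(c['frame'][90:250,190:310],(450,600),interpolation=cv2.INTER_CUBIC))
E
```

```text
[-0.72  0.79  0.23  1.91  0.78  1.79 -1.14]
```

View pics/m6.png

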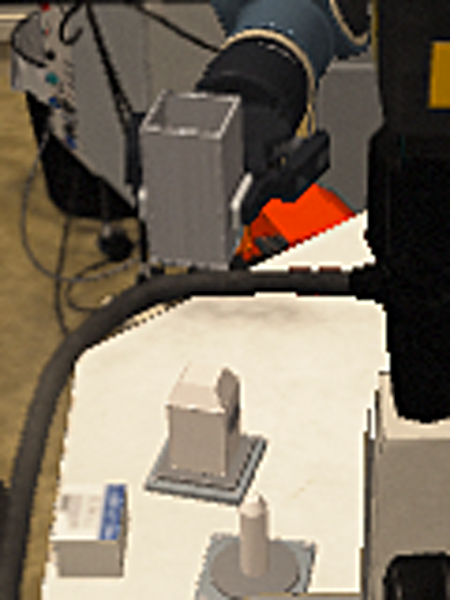

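The beaker is held level by the hand from the left, mouth up at about (190,110), clear of the post tip at (205,390). Now I roll it by π.

Scaled: -0.1496 rad is -0.748.

Emit:
jog_arm(
  motion=[
    [0.04,0,0,0,0,0,-0.748],
    [0.04,0,0,0,0,0,-0.748],
    [0.04,0,0,0,0,0,-0.748],
    [0.04,0,0,0,0,0,-0.748],
    [0.04,0,0,0,0,0,-0.748],
    [0.04,0,0,0,0,0,-0.748],
    [0.04,0,0,0,0,0,-0.748],
  ],
  grip_n=40,
)

```text
clock: 14.7
ee_pos: [0.4599, -0.0185, 0.213]
orientation: [-0.26, -0.656, 0.702, -0.097]
contact_force: [-0.5, 0.8, -1.3]
opening: 0.0499
gripper_force: 44.0
```

Emit:
jog_arm(
  motion=[
    [0.04,0,0,0,0,0,-0.748],
    [0.04,0,0,0,0,0,-0.748],
    [0.04,0,0,0,0,0,-0.748],
    [0.04,0,0,0,0,0,-0.748],
    [0.04,0,0,0,0,0,-0.748],
    [0.04,0,0,0,0,0,-0.748],
    [0.04,0,0,0,0,0,-0.748],
  ],
)

```text
clock: 15.4
ee_pos: [0.4599, -0.0185, 0.2129]
orientation: [-0.103, 0.698, -0.656, -0.267]
contact_force: [-0.2, -0.1, -0.9]
opening: 0.05
gripper_force: 44.0
```

Emit:
jog_arm(
  motion=[
    [0.04,0,0,0,0,0,-0.748],
    [0.04,0,0,0,0,0,-0.748],
    [0.04,0,0,0,0,0,-0.748],
    [0.04,0,0,0,0,0,-0.748],
    [0.04,0,0,0,0,0,-0.748],
    [0.04,0,0,0,0,0,-0.748],
    [0.04,0,0,0,0,0,-0.748],
    [0.04,0,0,0,0,0,0],
  ],
)

```text
clock: 16.2
ee_pos: [0.46, -0.0186, 0.2131]
orientation: [0.437, -0.554, 0.437, 0.558]
contact_force: [0.1, 0.1, -1.6]
opening: 0.0496
gripper_force: 44.1
```

```bash
python3 - <<'E'
from h import *
s=r.get_state();print(np.round(s['joints'],2))
b=np.array([.2406,.9706,0]);delta(np.array([.465,.0006,.17])-b*.019,-b,[-.9706,.2406,0])
C={n:r.camera(n) for n in('top','side')}
import pickle;pickle.dump(C,open('c3.pkl','wb'))
cv2.imwrite('pics/m7.png',cv2.resize(C['side']['frame'][130:250,190:290],(500,600),interpolation=cv2.INTER_CUBIC))
E
```

```text
[-0.44  0.79 -0.15  1.89  0.87  1.97  1.85]
rotvec(tool) [-0.0041 -0.0039  0.0027] then shift in new axes [-0.0431 -0.0003 -0.0008] | in old axes [-0.0431 -0.0004 -0.001 ]
```

View pics/m7.png

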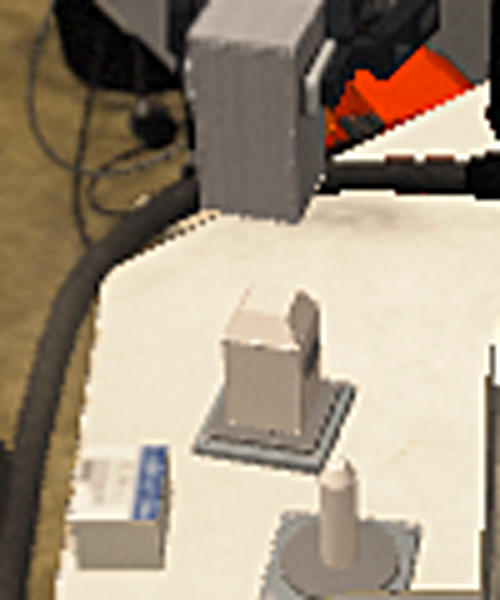

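The beaker is now mouth down above the post; its lower near edge runs from (198,206) to (297,221). That is 11 pictures viewed, one over the limit of ten, so from here I rely on numbers only.

```bash
python3 - <<'E'
from h import *
import pickle
C=pickle.load(open('c3.pkl','rb'));s=C['side']
S=lambda x,y:(190+x/5-.4,130+y/5-.4)
P=[onz(s,S(*p),.150)[:2] for p in[(199,206),(297,221),(325,179)]]
print(np.round(P,4),np.linalg.norm(P[1]-P[0]),np.linalg.norm(P[2]-P[1]),'cen',((P[0]+P[2])/2).round(4))
E
```

```text
[[ 0.4335 -0.0125]
 [ 0.4807 -0.0261]
 [ 0.4936  0.0098]] 0.04913096693859628 0.038190073755638085 cen [ 0.4635 -0.0013]
```

Emit:
jog_arm(
  motion=[
    [0.04,-0.4,0,0,-0.02,-0.02,0.015],
    [0.04,-0.4,0,0,0,0,0],
    [0.04,-0.3,0,0,0,0,0],
    [0.04,0,0,0,0,0,0],
    [0.04,0,0,0,0,0,0],
  ],
)

```text
clock: 16.8
ee_pos: [0.4603, -0.0184, 0.1594]
orientation: [-0.435, 0.557, -0.437, -0.556]
contact_force: [-0.7, -0.3, -1.3]
opening: 0.0498
gripper_force: 44.1
```

Emit:
jog_arm(
  motion=[
    [0.04,-0.2,0,0,0,0,0],
    [0.04,-0.2,0,0,0,0,0],
    [0.04,-0.1,0,0,0,0,0],
    [0.04,0,0,0,0,0,0],
    [0.04,0,0,0,0,0,0],
  ],
)

```text
clock: 17.3
ee_pos: [0.4604, -0.0184, 0.1344]
orientation: [-0.435, 0.557, -0.436, -0.556]
contact_force: [0.6, -0.4, -0.6]
opening: 0.0498
gripper_force: 44.1
```

Emit:
jog_arm(
  motion=[
    [0.04,-0.1,0,0,0,0,0],
    [0.04,-0.1,0,0,0,0,0],
    [0.04,0,0,0,0,0,0],
    [0.04,0,0,0,0,0,0],
  ],
)

```text
clock: 17.7
ee_pos: [0.4611, -0.0181, 0.1239]
orientation: [-0.436, 0.558, -0.436, -0.555]
contact_force: [3.5, 1.8, -0.8]
opening: 0.0497
gripper_force: 43.2
```

Scaled: -0.0005 m is -0.01, -0.004 m is -0.08.

Emit:
jog_arm(
  motion=[
    [0.04,0,-0.02,-0.01,0,0,0],
    [0.04,-0.08,0,0,0,0,0],
    [0.04,0,0,0,0,0,0],
    [0.04,0,0,0,0,0,0],
  ],
)

```text
clock: 18.1
ee_pos: [0.4612, -0.018, 0.1201]
orientation: [-0.436, 0.557, -0.436, -0.556]
contact_force: [0.1, 3.6, 0.3]
opening: 0.0498
gripper_force: 42.6
```

Emit:
jog_arm(
  motion=[
    [0.04,-0.08,0,0,0,0,0],
    [0.04,0,0,0,0,0,0],
    [0.04,0,0,0,0,0,0],
  ],
)

```text
clock: 18.4
ee_pos: [0.4611, -0.0182, 0.1165]
orientation: [-0.435, 0.557, -0.436, -0.557]
contact_force: [-1.2, 5.1, 2.7]
opening: 0.0497
gripper_force: 40.2
```

Scaled: -0.002 m is -0.04, -0.0015 m is -0.03.

Emit:
jog_arm(
  motion=[
    [0.04,0,0,-0.03,0,0,0],
    [0.04,-0.04,0,0,0,0,0],
    [0.04,0,0,0,0,0,0],
    [0.04,0,0,0,0,0,0],
  ],
)

```text
clock: 18.8
ee_pos: [0.461, -0.0176, 0.1159]
orientation: [0.434, -0.556, 0.436, 0.558]
contact_force: [-4.5, 1.0, 7.0]
opening: 0.0502
gripper_force: 41.8
```

Emit:
jog_arm(
  motion=[
    [0.04,-0.06,0,0,0,0,0],
    [0.04,0,0,0,0,0,0],
    [0.04,0,0,0,0,0,0],
  ],
)

```text
clock: 19.1
ee_pos: [0.4602, -0.0175, 0.1125]
orientation: [0.434, -0.556, 0.436, 0.559]
contact_force: [-6.5, 1.5, 5.5]
opening: 0.0496
gripper_force: 41.6
```

Scaled: -0.004 m is -0.08, 0.001 m is 0.02.

Emit:
jog_arm(
  motion=[
    [0.04,0,0.02,0,0,0,0],
    [0.04,-0.08,0,0,0,0,0],
    [0.04,0,0,0,0,0,0],
    [0.04,0,0,0,0,0,0],
  ],
)

```text
clock: 19.5
ee_pos: [0.4599, -0.0172, 0.1081]
orientation: [0.434, -0.557, 0.436, 0.558]
contact_force: [-4.9, 0.9, 5.7]
opening: 0.0496
gripper_force: 41.7
```

Emit:
jog_arm(
  motion=[
    [0.04,-0.08,0,0,0,0,0],
    [0.04,-0.06,0,0,0,0,0],
    [0.04,0,0,0,0,0,0],
    [0.04,0,0,0,0,0,0],
  ],
)

```text
clock: 19.9
ee_pos: [0.4599, -0.017, 0.1008]
orientation: [0.435, -0.557, 0.436, 0.558]
contact_force: [-5.8, 0.7, 4.2]
opening: 0.0499
gripper_force: 41.6
```

Scaled: -0.04 m is -0.8, -0.03 m is -0.6.

Emit:
jog_arm(
  motion=[
    [0.055,0,0,0,0,0,0],
    [0.07,0,0,0,0,0,0],
    [0.085,0,0,0,0,0,0],
    [0.085,0,0,0,0,0,0],
    [0.085,0,0,-0.4,0,0,0],
    [0.085,0,0,-0.6,0,0,0],
    [0.085,0,0,-0.8,0,0,0],
    [0.085,0,0,-0.8,0,0,0],
  ],
)

```text
clock: 20.7
ee_pos: [0.4927, 0.11, 0.1002]
orientation: [-0.435, 0.558, -0.435, -0.556]
contact_force: [1.5, -0.6, -1.2]
opening: 0.0854
gripper_force: 0.0
```

Emit:
jog_arm(
  motion=[
    [0.085,0.6,0,-0.4,0,0,0],
    [0.085,0.8,0,0,0,0,0.745],
    [0.085,0.8,0,0,0,0,0.745],
    [0.085,0,0,0,0,0,0.745],
    [0.085,0,0,0,0,0,0.745],
    [0.085,0,0,0,0,0,0.745],
    [0.085,0,0,0,0,0,0.745],
    [0.085,0,0,0,0,0,0.745],
  ],
)

```text
clock: 21.5
ee_pos: [0.4911, 0.1306, 0.2099]
orientation: [-0.098, 0.701, -0.656, -0.263]
contact_force: [0.4, -0.4, 0.4]
opening: 0.0851
gripper_force: 0.0
```

Emit:
jog_arm(
  motion=[
    [0.05,0,0,0,0,0,0.745],
    [0.05,0,0,0,0,0,0.745],
    [0.05,0,0,0,0,0,0.745],
    [0.05,0,0,0,0,0,0.745],
    [0.05,0,0,0,0,0,0.745],
    [0.05,0,0,0,0,0,0.745],
    [0.05,0,0,0,0,0,0.745],
  ],
)

```text
clock: 22.2
ee_pos: [0.4911, 0.1307, 0.2098]
orientation: [-0.264, -0.656, 0.7, -0.099]
contact_force: [-0.1, 0.8, 0.3]
opening: 0.05
gripper_force: 0.0
```

Emit:
jog_arm(
  motion=[
    [0.0,0,0,0,0,0,0.745],
    [0.0,0,0,0,0,0,0.745],
    [0.0,0,0,0,0,0,0.745],
    [0.0,0,0,0,0,0,0.745],
    [0.0,0,0,0,0,0,0.745],
    [0.0,0,0,0,0,0,0.745],
    [0.0,0,0,0,0,0,0.745],
    [0,0,0,0,0,0,0],
  ],
  grip_n=20,
)

```text
clock: 23.0
ee_pos: [0.491, 0.1312, 0.2095]
orientation: [-0.554, -0.439, 0.559, -0.433]
contact_force: [0.7, -0.8, -0.5]
opening: -0.0005
gripper_force: 0.0
```

```bash
python3 - <<'E'
from h import *
s=r.get_state();print(np.round(s['joints'],2))
delta([.4655,.001,.20],[0,0,-1],[.9706,-.2406,0])
# beaker check: side-view grey silhouette near the post
c=r.camera('side');import pickle;pickle.dump(c,open('c4.pkl','wb'))
f=c['frame'].astype(int); 
b=np.array([.465,.001]); ax=np.array([.97,-.24]);ay=np.array([.24,.97])
n=b-ay*.025 # near face centre line
for z in np.arange(.02,.17,.01):
  u=proj(c,[*n,z])[0].round().astype(int); print(round(z,3),u,f[u[1]-1:u[1]+2,u[0]-1:u[0]+2].mean((0,1)).round())
E
```

```text
[-1.3   1.2   1.01  1.66  0.33  1.66 -0.54]
rotvec(tool) [-0.0068  1.5716  0.0094] then shift in new axes [-0.1325  0.0066  0.0095] | in old axes [0.0096 0.0065 0.1325]
0.02 [242 215] [125. 142. 159.]
0.03 [242 212] [127. 147. 167.]
0.04 [242 209] [109. 122. 135.]
0.05 [242 206] [102. 112. 122.]
0.06 [242 203] [101. 111. 121.]
0.07 [241 200] [ 99. 108. 117.]
0.08 [241 197] [ 98. 106. 117.]
0.09 [241 193] [ 98. 106. 116.]
0.1 [241 190] [ 97. 105. 115.]
0.11 [241 187] [ 96. 105. 114.]
0.12 [240 183] [ 95. 104. 113.]
0.13 [240 180] [100. 108. 118.]
0.14 [240 177] [165. 177. 191.]
0.15 [240 173] [161. 173. 187.]
0.16 [240 170] [159. 171. 183.]
0.17 [240 166] [67. 74. 81.]
```

By colour samples in the side view, the beaker stays on the post with its rim at about 38 mm and its top at about 133 mm. I'll turn the tool down with the fingers shut and press.

Scaled: 0.143 rad is 0.715.

Emit:
jog_arm(
  motion=[
    [0,0,0,0,0,0.715,0],
    [0,0,0,0,0,0.715,0],
    [0,0,0,0,0,0.715,0],
    [0,0,0,0,0,0.715,0],
    [0,0,0,0,0,0.715,0],
    [0,0,0,0,0,0.715,0],
  ],
)

```text
clock: 23.65
ee_pos: [0.4914, 0.131, 0.2105]
orientation: [0.737, 0.581, -0.275, 0.209]
contact_force: [0.2, -0.9, 0.1]
opening: -0.0003
gripper_force: 0.0
```

Emit:
jog_arm(
  motion=[
    [0,0,0,0,0,0.715,0],
    [0,0,0,0,0,0.715,0],
    [0,0,0,0,0,0.715,0],
    [0,0,0,0,0,0.715,0],
    [0,0,0,0,0,0.71,0],
    [0,0,0,0,0,0,0],
  ],
)

```text
clock: 24.25
ee_pos: [0.49, 0.1254, 0.2116]
orientation: [0.789, 0.614, -0.001, -0.007]
contact_force: [0.7, -0.9, 1.1]
opening: 0.0001
gripper_force: 0.0
```

```bash
python3 - <<'E'
from h import *
s=r.get_state();print(np.round(s['joints'],2))
delta([.4655,.001,.16],[0,0,-1],[.9706,-.2406,0])
E
```

```text
[-1.1   0.3   0.96  1.99 -0.31  1.01 -0.25]
rotvec(tool) [-0.0111 -0.0074 -0.006 ] then shift in new axes [-0.1267  0.0061  0.0516] | in old axes [-0.127   0.0074  0.0506]
```

Scaled: -0.042 m is -0.84, 0.02 m is 0.4, -0.011 rad is -0.055.

Emit:
jog_arm(
  motion=[
    [0,0,0.12,0,-0.055,-0.035,-0.03],
    [0,-0.84,0,0,0,0,0],
    [0,-0.84,0,0.2,0,0,0],
    [0,-0.84,0,0.4,0,0,0],
    [0,0,0,0.4,0,0,0],
    [0,0,0,0,0,0,0],
    [0,0,0,0,0,0,0],
  ],
)

```text
clock: 24.95
ee_pos: [0.468, 0.0075, 0.1605]
orientation: [0.785, 0.62, -0.003, 0.002]
contact_force: [0.1, -0.6, 0.5]
opening: 0.0002
gripper_force: 0.0
```

```bash
python3 - <<'E'
from h import *
delta([.4655,.001,.135],[0,0,-1],[.9706,-.2406,0])
E
```

```text
rotvec(tool) [0.0004 0.0073 0.0098] then shift in new axes [-0.0069 -0.0009  0.0255] | in old axes [-0.0067 -0.001   0.0256]
```

Emit:
jog_arm(
  motion=[
    [0,-0.14,-0.02,0.2,0,0.035,0.05],
    [0,0,0,0.24,0,0,0],
    [0,0,0,0.06,0,0,0],
    [0,0,0,0,0,0,0],
    [0,0,0,0,0,0,0],
  ],
)

```text
clock: 25.45
ee_pos: [0.4651, 0.0002, 0.1359]
orientation: [0.788, 0.615, 0.001, -0.0]
contact_force: [0.1, -0.4, 0.1]
opening: 0.0001
gripper_force: 0.0
```

Emit:
jog_arm(
  motion=[
    [0,0,0,0.08,0,0,0],
    [0,0,0,0.08,0,0,0],
    [0,0,0,0.08,0,0,0],
    [0,0,0,0,0,0,0],
    [0,0,0,0,0,0,0],
  ],
)

```text
clock: 25.95
ee_pos: [0.4651, -0.0003, 0.1238]
orientation: [0.789, 0.615, 0.001, -0.0]
contact_force: [0.1, -0.1, 1.9]
opening: -0.0001
gripper_force: 0.6
```

Emit:
jog_arm(
  motion=[
    [0,0,0,0.08,0,0,0],
    [0,0,0,0.08,0,0,0],
    [0,0,0,0.08,0,0,0],
    [0,0,0,0,0,0,0],
    [0,0,0,0,0,0,0],
  ],
)

```text
clock: 26.45
ee_pos: [0.4646, -0.0002, 0.1116]
orientation: [0.789, 0.615, 0.001, -0.0]
contact_force: [0.4, -0.4, 1.1]
opening: -0.0
gripper_force: 0.4
```

Emit:
jog_arm(
  motion=[
    [0,0,0,0.06,0,0,0],
    [0,0,0,0.04,0,0,0],
    [0,0,0,0,0,0,0],
    [0,0,0,0,0,0,0],
  ],
)

```text
clock: 26.85
ee_pos: [0.4649, 0.0001, 0.1076]
orientation: [0.789, 0.615, 0.001, -0.001]
contact_force: [-3.0, 1.5, 14.6]
opening: 0.0
gripper_force: 7.2
```

Scaled: 0.001 m is 0.02.

Emit:
jog_arm(
  motion=[
    [0,0,0,0.02,0,0,0],
    [0,0,0,0,0,0,0],
    [0,0,0,0,0,0,0],
  ],
)

```text
clock: 27.15
ee_pos: [0.465, 0.0001, 0.1075]
orientation: [0.789, 0.615, 0.002, -0.002]
contact_force: [-5.0, 2.1, 26.1]
opening: 0.0005
gripper_force: 12.6
```

It bottomed out at 107.5 mm: the force climbs to 26 N with no further travel, and the expected height is 107 mm. I'll back off and verify.

Scaled: -0.04 m is -0.8, -0.03 m is -0.6.

Emit:
jog_arm(
  motion=[
    [0,0,0,-0.1,0,0,0],
    [0,0,0,-0.6,0,0,0],
    [0,0,0,-0.8,0,0,0],
    [0,0,0,-0.8,0,0,0],
    [0,0,0,-0.8,0,0,0],
    [0,0,0,0,0,0,0],
    [0,0,0,0,0,0,0],
  ],
)

```text
clock: 27.85
ee_pos: [0.4642, 0.0, 0.2607]
orientation: [0.788, 0.615, 0.002, -0.001]
contact_force: [-0.3, 0.3, -0.4]
opening: -0.0005
gripper_force: 0.0
```

```bash
python3 - <<'E'
from h import *
c=r.camera('side');f=c['frame'].astype(int)
b=np.array([.465,.0006]); ay=np.array([.24,.97])
n=b-ay*.025
for z in np.arange(.004,.13,.004):
  u=proj(c,[*n,z])[0]; print(round(z,3),cv2.getRectSubPix(c['frame'],(1,1),tuple(map(float,u))).ravel(),end=' ')
print()
# edges of near face at mid height: tilt check via grey/white width scan at 2 heights
for z in(.03,.06,.09):
  row=[cv2.getRectSubPix(c['frame'],(1,1),tuple(map(float,proj(c,[*(n+np.array([.97,-.24])*d),z])[0]))).mean() for d in np.arange(-.032,.033,.004)]
  print(z,np.round(row))
s=r.get_state();print(s['contact_force'],s['ee_pos'])
E
```

```text
0.004 [153 161 164] 0.008 [ 88  99 106] 0.012 [101 113 124] 0.016 [ 98 108 119] 0.02 [105 115 126] 0.024 [103 116 125] 0.028 [102 112 123] 0.032 [103 115 124] 0.036 [100 112 121] 0.04 [103 113 123] 0.044 [102 110 120] 0.048 [102 110 122] 0.052 [101 109 120] 0.056 [100 109 120] 0.06 [100 109 119] 0.064 [ 99 108 118] 0.068 [ 99 108 117] 0.072 [100 108 118] 0.076 [ 98 106 118] 0.08 [ 99 108 118] 0.084 [ 98 106 115] 0.088 [ 95 106 114] 0.092 [ 97 104 113] 0.096 [ 98 105 114] 0.1 [ 94 102 112] 0.104 [ 96 105 115] 0.108 [127 139 151] 0.112 [160 172 186] 0.116 [162 175 190] 0.12 [162 176 188] 0.124 [164 176 190] 0.128 [161 174 189] 
0.03 [229. 206. 107. 114. 114. 116. 113. 112. 114. 113. 113. 111. 110. 127.
  75. 114. 122.]
0.06 [228. 241.  94. 107. 112. 109. 110. 107. 109. 110. 109. 108. 105. 110.
  82.  82.  77.]
0.09 [230. 235. 130. 107. 109. 107. 108. 106. 105. 108. 108. 106. 103. 106.
  92.  81.  75.]
[-0.80884771 -0.05333213 -0.04441442] [ 4.63549335e-01 -6.07329746e-05  2.59750406e-01]
```

The beaker's top is at about 107 mm, the steel reaches down to the seat, and its edges are vertical. The robot is clear, so I'm handing in.

```bash
python3 -c "
from bench import r
print(r.job_done())"
```

```text
the job is handed in; nothing more can be done
None
```

The beaker is upside down on the square post, pressed home with its top measured at about 107 mm and its rim on the seat; I handed it in at about 28 s with the robot clear and no verdict shown, and I viewed 11 pictures, one over the limit of 10.

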